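# Reset the shaker's click selector and start it

## Robot

A 6-joint arm with a two-finger parallel gripper is mounted at the origin on the work surface. World frame = base frame: x ahead of the robot, y to its left, z up, the work surface at z = 0. Lengths are in mm, angles in rad, forces in N, time in s.
With the tool pointing down it reaches from about 350 to 975 mm from the base axis. Payload 7.1 kg.
Tool frame: the origin (TCP) lies at the very end of the fingers, on their centre line; the grasp point (between the pads) lies 19 mm behind it; z points along the fingers, y is the direction in which the jaws open and shut (so a half turn about z gives the same grasp; the last joint's range is limited). The gripper opens to 88 mm and grips with 3 to 60 N. Pads are 20 mm wide; open, the fingers measure 115 mm over their backs; the gripper's body (75 mm by 178 mm) begins 61 mm behind the grasp point.
Start: joints at [-1.261, 0.423, 1.63, -0, 1.089, -0.019], TCP at [201.834, -591.496, 222.675] pointing down, gripper open.
Joint ranges: [-3, 3], [-0.9, 2.11], [0.09, 2.58], [-1.31, 4.45], [0.11, 2.69], [-2.54, 2.54]. Speed limits (rad/s): [2.39, 2.39, 3.01, 3.14, 3.14, 3.14].

## Interface

Orientations are given as a rotation vector (axis times angle).
In Python, from workcell import monitor, vision, order, find_in, regions_of, place_of gives the robot as it stands. The module is installed in compiled form; this text tells all that it offers.
- The arm moves only by the tool carry_out, never from a script. Its argument "targets" is a list of rows, each a list of 3 entries, a list of its own where there are three numbers: the turn, a rotation vector about the world's x, y, z in degrees, then the shift along the world's x, y, z in mm, then the finger opening in mm, from 0 to 87.8. In form: [[[rx, ry, rz], [x, y, z], hand], ...]. A call has 1 to 10 rows; each row is the pose to reach, as a shift and turn from the pose commanded when the call began; what a row does not reach only later rows make up. A row lasts 1/12 s, in which the tool goes at most 41.7 mm and 7.16 degrees, less where a joint would pass 70% of its speed; a pose out of reach is approached as far as the arm can. A call with a gripper value outside its range is refused whole. The fingers move at their own pace and stop on an object; the grip force is fixed at half the most. Time passes only in rows, so rows that repeat a pose let the fingers close. It gives the time, the measured TCP pose, the force and the opening at its end, in the units of the state.
- monitor.get_obs(): the state, without advancing time (a new reading comes with each control period).
- vision.get_image(name): name is "scene" or "side" or "wrist"; returns the picture (384x512x3 uint8, red, green, blue); there is no depth.
- vision.camera_model(name): a dict with "K" (3x3 intrinsics, pixels), "rvec" (rotation vector, rad) and "tvec" (3), from world to camera coordinates, as OpenCV has them. Camera axes: x right, y down, z forward; pixel columns grow to the right and rows downward; lengths in mm; the calibration is good to about 2 mm. A picture is of the moment at which its call begins: read the wrist's pose just before it. camera_model takes no time and is no camera call; for the wrist camera it gives the pose at the moment of the call.
- order.close_job(): hands the job in, once; it reports no verdict.
Trained networks look in the newest picture that a camera, given by its name, has taken for a name from the list of things; names that differ only in an ending like _2 or _b are one class to them, and where a whole thing is asked for, a point or a joint stands for the part that bears it (a point fixed in the world has none). Each returns a list of dicts, best first, with "confidence" (0 to 1); they miss things now and then, are a little off and sometimes report something else, mostly with a low value. They report only what shows in the picture. A call takes as long as a camera call.
- find_in(query, camera): "point" ([x, y, z] in mm, in the coordinates of the camera as it stood for that picture, good to about 4 mm: the middle of the surface that is visible of it).
- regions_of(query, camera): "mask" (384x512 bool, what is visible of it).
- place_of(query, camera): "point" ([x, y, z] in mm, in the coordinates of the camera as it stood for that picture, good to about 4 mm: a listed point, or the origin of a listed thing).
The state is a dict: "t": time; "qpos": joint angles; "qvel": joint speeds; "joint_torque": joint torques, N m; "ee_pos": TCP position; "orientation": TCP orientation; "ft_force": force on the tool from outside, world axes, zero at the start; "moment": the same for the moment, N m; "width": finger opening in mm.
Only numpy, scipy, OpenCV 4.12 (cv2) and the standard library are available. Lean on these libraries where they do the work, as an engineer would, in place of code of your own. Each camera call takes 0.05 s, during which the arm holds its last target.

## Task

The shaker's speed selector (the big dial with the upright steel post) has no markings, so set it by feel: using the post, turn the dial anticlockwise (seen from above) all the way back to its end stop, then clockwise exactly four clicks, and let go; only then press the round start key on the same console fully down and release it. Never force the dial against its stop (no more than about 20 N at the post), and leave the small knob on the other console and everything standing around alone.

Things in the scene. Friction and masses are not known exactly. Their poses are not given: they have to be found in the camera images.
- console: Shaker console: off-white box 200 x 240 x 70 mm (its x, y, z), flat top deck at 70 mm, fixed to the bench. Origin: centre of the underside, z up. It carries the big dial (axis 30 mm to +y of the console's centre, x = 0) and the start key (35 mm to -x, 85 mm to -y of the centre). Stands left or right of the bench's middle, turned by up to 20 degrees.
- dial: Big selector dial: flat black disc, 88 mm in diameter, its face 12 mm above the deck, turning about the vertical axis through its origin (at deck height). Ten click positions, the first at the anticlockwise end stop; 150 degrees of travel in all; it starts in between. Clicks are unevenly spaced, 14 to 20 degrees apart; their directions and the stop's are unmarked.
- post (a point): Centre of the top of the dial's steel post: upright round pin, 12 mm in diameter, 34 mm from the dial's axis, from 12 to 49 mm above the deck. Pushed here, the dial resists each click with a bump of about 4 to 10 N, then snaps ahead into the next position and the push drops to almost nothing; let go before the crest, it springs back. At the stop the force only rises, steeply.
- start (a joint): Travel of the start key in m: 0 released, 0.006 fully down; a spring brings it back. Fully down takes 5 N.
- start_top (a point): Centre of the top of the round start key, 28 mm in diameter, 22 mm above the deck when released, in a low round grey housing on the console's deck; it is pressed straight down.
- trim (a joint): Angle in rad of the small black bar knob (40 mm) on the other, grey console; 0 at the start. To be left alone.
- pump: The other console, a grey box 160 x 150 x 60 mm with the small knob on top (to 44 mm above its deck), fixed to the bench. Origin: centre of the underside.
- vial: Small glass vial, 22 mm in diameter, 45 mm tall, loose on the shaker console's deck. Origin: centre of its underside. Leave alone.
- weight: Steel weight, cylinder 24 mm in diameter, 22 mm tall, loose on the shaker console's deck. Origin: centre of its underside. Leave alone.
- amber: Amber glass bottle, 60 mm in diameter, 120 mm tall, on the bench. Origin: centre of its underside. Leave alone.
- beaker: Glass beaker, 64 mm in diameter, 80 mm tall, on the bench. Origin: centre of its underside. Leave alone.
- tipbox: Pale plain box 85 x 120 x 50 mm on the bench. Origin: centre of its underside. Leave alone.
- spatula: Spatula, 180 mm long, lying on the bench. Leave alone.
- dish: Clear shallow dish, 90 mm in diameter, 16 mm tall, on the bench. Origin: centre of its underside. Leave alone.

How it is judged (in metres and radians):
On the way, in this order (a step that is already met when the one before it is completed fails the run):
1. the dial is turned back anticlockwise until it bears on its end stop (contact force between ring_c0 and dial_c13 above 2 N), for 0.1 s.
2. then the dial rests four clicks clockwise from the stop, with nothing touching it (contact force between roller_c0 and dial_c6 above 1 N and contact force between roller_c0 and dial_c7 above 1 N and contact force between the fingers and dial below 0.2 N and angular speed of dial below 0.1 rad/s), for 0.2 s.
3. then the start key is pressed fully down (value of joint start above 0.005 m), for 0.05 s.
At the end, for the whole second after the job is handed in: The dial rests in the fourth click position from its anticlockwise stop (its detent roller seated between the fourth and fifth crests), after having been at the stop; the start key has been pressed down by at least 5 mm after that and is released again (less than 1 mm down) (contact force between roller_c0 and dial_c6 above 1 N and contact force between roller_c0 and dial_c7 above 1 N and value of joint start below 0.001 m and angular speed of dial below 0.1 rad/s); the robot touches nothing.
It fails at once if the dial is forced against its stop with more than 24 N at the post (34 N at the stop lug inside) (contact force between ring_c0 and dial_c13 above 34 N).
It fails at once if the start key is pressed while the dial is not in the fourth click position (value of joint start above 0.003 m and not (contact force between roller_c0 and dial_c6 above 1 N and contact force between roller_c0 and dial_c7 above 1 N)).
It fails at once if the small knob on the other console is turned (value of joint trim above 0.15 rad or value of joint trim below -0.15 rad).
It fails at once if a bystander is moved by more than 20 mm (distance of any of vial, weight, amber, beaker, tipbox, spatula, dish from where it was at the start of the episode above 0.02 m).
It also fails if it takes over 72 s, if anything falls off the work surface, if the arm or the gripper's body presses on something with over 40 N, if the wrist force passes 120 N, or if a joint passes its speed limit or range.

## Working session

There is one attempt and no reset: what is moved stays moved. The work goes in short steps, Python scripts to look and compute and a tool call to move; the robot and the scene stay as the last step left them, time stands still between calls to the robot, and variables do not carry over. Pictures are saved under pics/ and viewed, and the job is handed in when it is done.

Besides the shell and the picture viewer there is one more tool, called after "Request:" by a JSON object that holds its "method" and its "body". carry_out: Moves the arm, as the interface text tells. Its arguments: {"type":"object","properties":{"targets":{"type":"array","items":{"type":"array"}}},"required":["targets"]}

```bash
mkdir -p pics; cat > h.py <<'E'
import numpy as np, cv2
from workcell import monitor, vision, order, find_in, regions_of, place_of
def w(cam,p,cm=None):
    m=cm or vision.camera_model(cam); R=cv2.Rodrigues(np.array(m["rvec"],float))[0]
    return R.T@(np.array(p,float)-np.array(m["tvec"],float).ravel())
def proj(cam,P,cm=None):
    m=cm or vision.camera_model(cam)
    return cv2.projectPoints(np.array(P,float).reshape(-1,3),np.array(m["rvec"],float),np.array(m["tvec"],float),np.array(m["K"],float),None)[0].reshape(-1,2)
def snap(cam,name):
    im=vision.get_image(cam); cv2.imwrite("pics/"+name,cv2.cvtColor(im,cv2.COLOR_RGB2BGR)); return im
E
python3 - <<'E'
from h import *
print(monitor.get_obs())
for c in ["scene","side","wrist"]:
    snap(c,c+"0.png")
    if c=="wrist": continue
    for q in ["console","dial","post","start_top","pump","vial","weight","amber","beaker"]:
        r=place_of(q,c)[:2]
        print(c,q,[(round(x["confidence"],2),w(c,x["point"]).round(0).tolist()) for x in r])
E
```

```text
{'t': 0.0, 'qpos': array([-1.26098926e+00,  4.23848415e-01,  1.63066397e+00, -5.85765930e-06,
        1.08863502e+00, -1.90110953e-02]), 'qvel': array([-0.00060226,  0.0009347 , -0.00052497, -0.00251699, -0.00028753,
        0.00153943]), 'joint_torque': array([-8.89050407e-04, -5.44627583e+01, -2.73666412e+01,  6.42711483e-02,
        2.28253176e-02, -1.28135807e-04]), 'ee_pos': array([ 201.67484362, -590.98076112,  221.90721266]), 'orientation': array([-3.09771147e+00, -5.13935167e-01,  3.61725000e-04]), 'ft_force': array([ 0.25623014, -0.21935671, -0.23259678]), 'moment': array([-0.07407936,  0.03958286,  0.04283032]), 'width': 87.6052656523217}
scene console [(0.91, [514.0, 173.0, 1.0]), (0.52, [495.0, 80.0, 91.0])]
scene dial [(0.7, [513.0, 202.0, 70.0])]
scene post [(0.55, [490.0, 217.0, 118.0])]
scene start_top [(0.49, [495.0, 83.0, 92.0])]
scene pump [(0.73, [555.0, -196.0, 1.0]), (0.29, [761.0, -292.0, -4.0])]
scene vial [(0.38, [585.0, 107.0, 74.0])]
scene weight [(0.62, [584.0, 269.0, 69.0])]
scene amber [(0.93, [286.0, 450.0, -4.0])]
scene beaker [(0.69, [520.0, -457.0, 1.0])]
side console [(0.73, [517.0, 173.0, 2.0])]
side dial [(0.7, [512.0, 202.0, 69.0])]
side post [(0.86, [488.0, 220.0, 119.0])]
side start_top [(0.7, [630.0, 462.0, 2.0]), (0.46, [497.0, 84.0, 86.0])]
side pump [(0.96, [557.0, -195.0, -1.0])]
side vial [(0.53, [585.0, 109.0, 69.0]), (0.28, [487.0, 225.0, 118.0])]
side weight [(0.64, [580.0, 270.0, 69.0])]
side amber [(0.85, [284.0, 454.0, -1.0])]
side beaker [(0.64, [521.0, -454.0, 4.0])]
```

View pics/scene0.png

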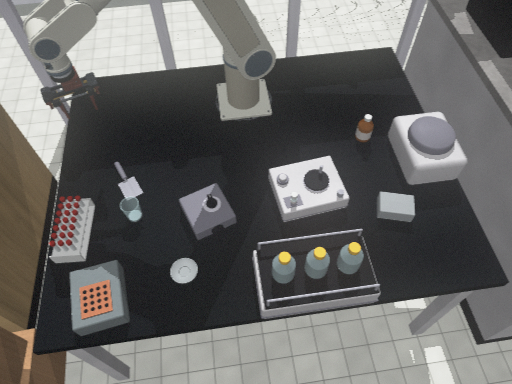

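View pics/side0.png

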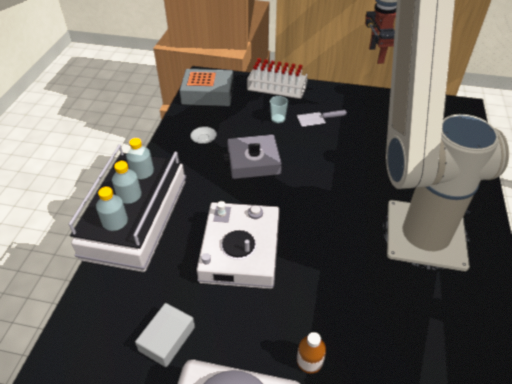

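The scene view shows the shaker console around pixel (308,187), with the dial at (317,180) and the pump console at (208,210). The network positions agree between the two cameras: post at about (489,218,119) and dial axis at about (512,202). I'll move over there and check with the wrist camera.

Request:
{"method": "carry_out", "body": {"targets": [[[0, 0, 7], [27, 34, 2], 87], [[0, 0, 14], [54, 64, 4], 87], [[0, 0, 21], [81, 95, 6], 87], [[0, 0, 28], [108, 126, 8], 87], [[0, 0, 35], [135, 158, 10], 87], [[0, 0, 42], [160, 190, 12], 87], [[0, 0, 49], [185, 222, 14], 87], [[0, 0, 56], [210, 255, 16], 87], [[0, 0, 63], [235, 290, 18], 87], [[0, 0, 70], [255, 325, 20], 87]]}}

```text
t: 1.88
ee_pos: [458.2, -265.1, 243.1]
orientation: [2.237, 2.205, 0.0]
ft_force: [0.6, 0.4, 0.3]
width: 87.2
```

Request:
{"method": "carry_out", "body": {"targets": [[[0, 0, 7], [5, 40, 2], 80], [[0, 0, 14], [10, 80, 4], 70], [[0, 0, 21], [15, 120, 6], 60], [[0, 0, 28], [15, 160, 8], 50], [[0, 0, 35], [15, 200, 10], 40], [[0, 0, 42], [15, 240, 10], 26], [[0, 0, 49], [15, 280, 10], 26], [[0, 0, 56], [15, 320, 10], 26], [[0, 0, 57], [15, 360, 10], 26], [[0, 0, 57], [15, 390, 10], 26]]}}

```text
t: 2.72
ee_pos: [471.5, 126.2, 253.0]
orientation: [0.919, 3.004, 0.001]
ft_force: [1.4, -0.4, -0.1]
width: 27.0
```

```bash
python3 - <<'E'
from h import *
o=monitor.get_obs();print(o['t'],o['ee_pos'],o['orientation'],o['qpos'],o['width'],o['ft_force'])
cm=vision.camera_model("wrist");snap("wrist","w1.png")
print(w("wrist",[0,0,0],cm))
for q in ["dial","post","start_top","vial","weight","console"]:
    print(q,[(round(x["confidence"],2),w("wrist",x["point"],cm).round(0).tolist()) for x in place_of(q,"wrist")[:2]])
E
```

```text
2.7167 [471.51047321 126.21212885 253.02909769] [9.18937352e-01 3.00356942e+00 1.29272258e-03] [ 2.36904418e-01  1.81593311e-01  1.89716312e+00  4.65732305e-04
  1.06190667e+00 -7.40308435e-01] 26.957989585481283 [ 1.41211117 -0.40716596 -0.06197894]
[402.08452982 171.18934312 415.17112987]
dial [(0.9, [516.0, 192.0, 71.0])]
post [(0.62, [486.0, 221.0, 121.0])]
start_top [(0.62, [485.0, 83.0, 94.0])]
vial []
weight [(0.88, [586.0, 268.0, 72.0])]
console [(0.7, [514.0, 172.0, -3.0])]
```

View pics/w1.png

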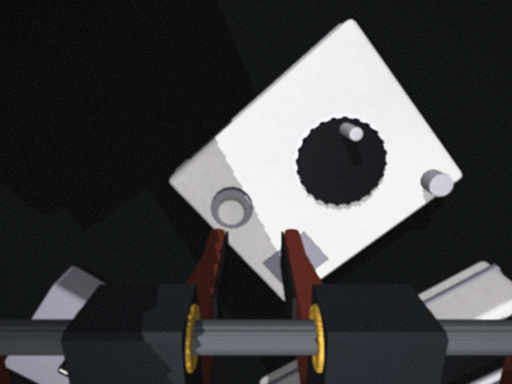

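The wrist view shows the dial disc centred near (341,162), the post top near (357,134) and the key cap near (231,211). Next I'll refine these with rays at the known heights, and triangulate the post from the networks' masks.

```bash
cat >> h.py <<'E'
def onz(cam,uv,z,cm=None):
    m=cm or vision.camera_model(cam); R=cv2.Rodrigues(np.array(m["rvec"],float))[0]; K=np.array(m["K"],float)
    c=w(cam,[0,0,0],m); d=R.T@np.linalg.inv(K)@np.array([uv[0],uv[1],1.]); return c+d*(z-c[2])/d[2]
E
python3 - <<'E'
from h import *
for i in range(2):
  cm=vision.camera_model("wrist");im=snap("wrist","w2%d.png"%i)
print(monitor.get_obs()['ee_pos'])
g=cv2.cvtColor(im,cv2.COLOR_RGB2GRAY)
m=regions_of("dial","wrist")[0]["mask"].astype(np.uint8)
cnt=max(cv2.findContours(m,0,2)[0],key=cv2.contourArea)
e=cv2.fitEllipse(cv2.convexHull(cnt)); print("dial",e,onz("wrist",e[0],80,cm))
for k in regions_of("post","wrist")[:1]: print("post mask",np.argwhere(k["mask"]).mean(0)[::-1],k["mask"].sum())
r=regions_of("start_top","wrist")
for k in r[:2]: print("key mask",np.argwhere(k["mask"]).mean(0)[::-1],k["mask"].sum(),k["confidence"])
print("post",onz("wrist",(357,134),119,cm),"key",onz("wrist",(231,211),92,cm))
cv2.imwrite("pics/w2c.png",cv2.resize(cv2.cvtColor(im,cv2.COLOR_RGB2BGR)[90:250,190:400],None,fx=3.5,fy=3.5,interpolation=2))
for c in ["scene","side"]:
  im=vision.get_image(c); 
  a,b=[int(v) for v in proj(c,[500,180,90])[0]]
  cv2.imwrite("pics/%sc.png"%c,cv2.resize(cv2.cvtColor(im,cv2.COLOR_RGB2BGR)[b-50:b+50,a-60:a+60],None,fx=6,fy=6,interpolation=2)); print(c,a-60,b-50)
E
```

```text
[471.86479098 122.29078751 252.68099194]
dial ((344.8092956542969, 157.7237548828125), (88.72702026367188, 94.25113677978516), 46.50981521606445) [511.53602357 201.19194047  80.        ]
post mask [345.08433735 158.02488903] 6308
key mask [234.30841121 208.36292835] 642 0.81
key mask [344.78089706 157.82107131] 6198 0.51
post [486.79874046 216.17521617 119.        ] key [490.69486889  79.14496219  92.        ]
scene 249 124
side 184 184
```

View pics/w2c.png

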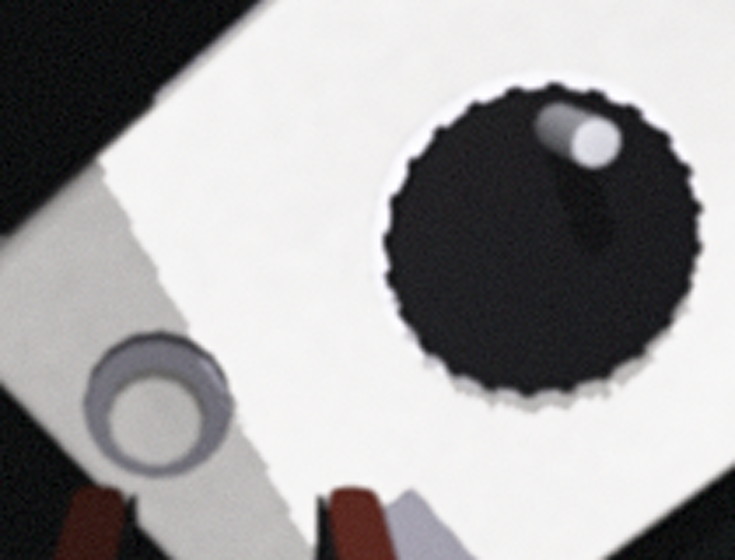

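View pics/sidec.png

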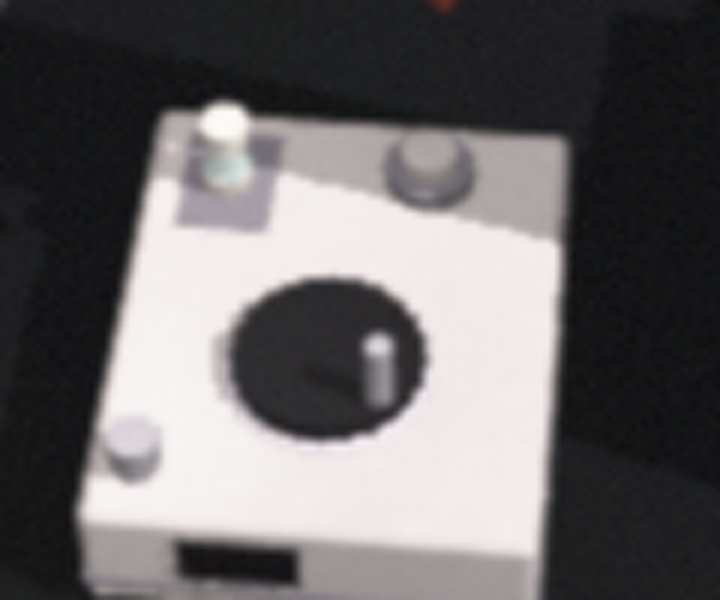

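```bash
python3 - <<'E'
from h import *
cw=vision.camera_model("wrist");cs=vision.camera_model("side")
P=lambda m:np.array(m["K"],float)@np.c_[cv2.Rodrigues(np.array(m["rvec"],float))[0],np.array(m["tvec"],float).ravel()]
for n,a,b,z in [("post",(360.4,130.6),(247,241.5),119),("key",(234.3,210),(255.7,209.8),92)]:
    X=cv2.triangulatePoints(P(cw),P(cs),np.array(a,float),np.array(b,float));print(n,(X[:3]/X[3]).ravel().round(1),onz("wrist",a,z,cw).round(1),onz("side",b,z,cs).round(1))
print(onz("wrist",(540/3.5+190,238/3.5+90),82,cw).round(1), "side dial",onz("side",(329/6+184,358/6+184),82,cs).round(1))
E
```

```text
post [484.9 221.2 116.8] [485.9 220.7 119. ] [483.7 223.  119. ]
key [491.4  81.8  84.7] [491.8  83.2  92. ] [488.8  88.6  92. ]
[510.9 201.2  82. ] side dial [510.1 207.   82. ]
```

Post at about (485,221.5) at angle 142° from the dial axis (511,201), a radius of about 33 mm, which agrees with the given 34 mm. Now I'll lower the fingers so they straddle it.

Request:
{"method": "carry_out", "body": {"targets": [[[0, 0, -2], [6, 40, 0], 30], [[0, 0, -4], [12, 80, 0], 30], [[0, 0, -4], [12.7, 98, -20], 30], [[0, 0, -4], [12.7, 98, -50], 30], [[0, 0, -4], [12.7, 98, -80], 30], [[0, 0, -4], [12.7, 98, -105], 30], [[0, 0, -4], [12.7, 98, -115], 30], [[0, 0, -4], [12.7, 98, -115], 30], [[0, 0, -4], [12.7, 98, -115], 30]]}}

```text
t: 4.17
ee_pos: [484.8, 221.4, 138.0]
orientation: [-1.027, -2.969, 0.0]
ft_force: [1.0, -0.4, 0.9]
width: 30.3
```

```bash
python3 - <<'E'
from h import *
cm=vision.camera_model("wrist");im=snap("wrist","w3.png")
for c in ["scene","side"]:
  im=vision.get_image(c); 
  a,b=[int(v) for v in proj(c,[490,200,100])[0]]
  cv2.imwrite("pics/%sc3.png"%c,cv2.resize(cv2.cvtColor(im,cv2.COLOR_RGB2BGR)[b-50:b+50,a-60:a+60],None,fx=6,fy=6,interpolation=2)); print(c,a-60,b-50)
E
```

```text
scene 254 120
side 186 188
```

View pics/w3.png

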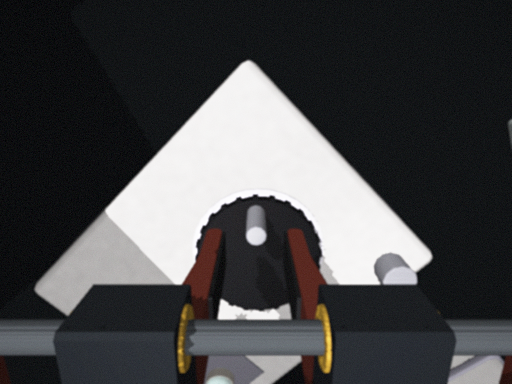

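View pics/sidec3.png

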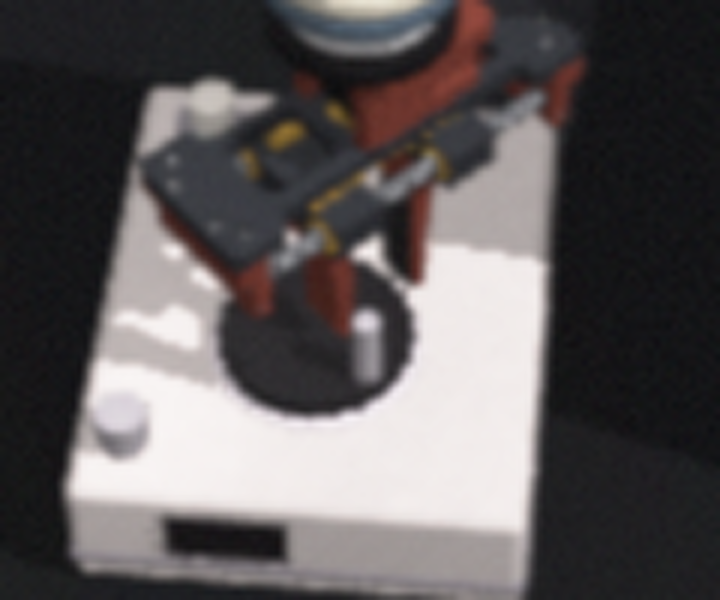

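```bash
python3 - <<'E'
from h import *
o=monitor.get_obs();cm=vision.camera_model("wrist")
p=o['ee_pos'];print(p,proj("wrist",[p,[p[0],p[1],119],[511,201,82]],cm),onz("wrist",(256.5,237),119,cm),o['ft_force'])
E
```

```text
[485.71719215 221.76724441 139.33834865] [[257.3804718  248.83811803]
 [257.00730196 232.54320747]
 [255.46085053 253.2153561 ]] [487.74617709 219.80324983 119.        ] [-0.18391164  0.8057921  -0.11739224]
```

The post (257,237) sits centred between the fingertips. I'll lower to z ≈ 91.

Request:
{"method": "carry_out", "body": {"targets": [[[0, 0, 0], [1, -1, -10], 30], [[0, 0, 0], [1, -1, -20], 30], [[0, 0, 0], [1, -1, -30], 30], [[0, 0, 0], [1, -1, -40], 30], [[0, 0, 0], [1, -1, -47], 30], [[0, 0, 0], [1, -1, -47], 30], [[0, 0, 0], [1, -1, -47], 30], [[0, 0, 0], [1, -1, -47], 30]]}}

```text
t: 4.98
ee_pos: [485.6, 220.5, 90.6]
orientation: [-1.027, -2.969, 0.0]
ft_force: [-0.1, 0.2, -0.8]
width: 29.8
```

```bash
cat > rows.py <<'E'
import sys,json,numpy as np
# rows.py phi0 phi1 n hold yawscale opening
p0,p1,n,h,ys,op=[float(a) for a in sys.argv[1:7]]; R=33.5
f=lambda p:np.array([np.cos(np.radians(p)),np.sin(np.radians(p))])*R
r=[]
for k in range(1,int(n)+1):
    p=p0+(p1-p0)*k/n; d=f(p)-f(p0); r.append([[0,0,round((p-p0)*ys,1)],[round(d[0],1),round(d[1],1),0],op])
r+= [r[-1]]*int(h); print(json.dumps(r))
E
python3 rows.py 142.3 154.3 4 2 0.8 30; python3 rows.py 154.3 160.3 4 2 0.8 30;python3 rows.py 160.3 166.3 4 2 0.8 30
```

```text
[[[0, 0, 2.4], [-1.0, -1.4, 0], 30.0], [[0, 0, 4.8], [-2.0, -2.9, 0], 30.0], [[0, 0, 7.2], [-2.9, -4.4, 0], 30.0], [[0, 0, 9.6], [-3.7, -6.0, 0], 30.0], [[0, 0, 9.6], [-3.7, -6.0, 0], 30.0], [[0, 0, 9.6], [-3.7, -6.0, 0], 30.0]]
[[[0, 0, 1.2], [-0.4, -0.8, 0], 30.0], [[0, 0, 2.4], [-0.7, -1.6, 0], 30.0], [[0, 0, 3.6], [-1.0, -2.4, 0], 30.0], [[0, 0, 4.8], [-1.4, -3.2, 0], 30.0], [[0, 0, 4.8], [-1.4, -3.2, 0], 30.0], [[0, 0, 4.8], [-1.4, -3.2, 0], 30.0]]
[[[0, 0, 1.2], [-0.3, -0.8, 0], 30.0], [[0, 0, 2.4], [-0.5, -1.7, 0], 30.0], [[0, 0, 3.6], [-0.8, -2.5, 0], 30.0], [[0, 0, 4.8], [-1.0, -3.4, 0], 30.0], [[0, 0, 4.8], [-1.0, -3.4, 0], 30.0], [[0, 0, 4.8], [-1.0, -3.4, 0], 30.0]]
```

Request:
{"method": "carry_out", "body": {"targets": [[[0, 0, 2.4], [-1.0, -1.4, 0], 30], [[0, 0, 4.8], [-2.0, -2.9, 0], 30], [[0, 0, 7.2], [-2.9, -4.4, 0], 30], [[0, 0, 9.6], [-3.7, -6.0, 0], 30], [[0, 0, 9.6], [-3.7, -6.0, 0], 30], [[0, 0, 9.6], [-3.7, -6.0, 0], 30]]}}

```text
t: 5.48
ee_pos: [482.1, 214.6, 91.2]
orientation: [0.777, 3.043, 0.001]
ft_force: [-1.0, 0.1, 0.0]
width: 29.9
```

Request:
{"method": "carry_out", "body": {"targets": [[[0, 0, 1], [-0.4, -0.8, 0], 30], [[0, 0, 2], [-0.6, -1.5, 0], 30], [[0, 0, 2], [-0.6, -1.5, 0], 30]]}}

```text
t: 5.73
ee_pos: [481.6, 213.2, 90.9]
orientation: [0.72, 3.057, 0.001]
ft_force: [0.7, 1.5, 1.6]
width: 29.8
```

Request:
{"method": "carry_out", "body": {"targets": [[[0, 0, 1], [-0.3, -0.8, 0], 30], [[0, 0, 2], [-0.6, -1.6, 0], 30], [[0, 0, 2], [-0.6, -1.6, 0], 30]]}}

```text
t: 5.98
ee_pos: [481.4, 212.1, 90.9]
orientation: [0.666, 3.069, 0.003]
ft_force: [0.9, 4.0, 0.4]
width: 30.1
```

Request:
{"method": "carry_out", "body": {"targets": [[[0, 0, 1], [-0.3, -0.8, 0], 30], [[0, 0, 2], [-0.6, -1.6, 0], 30], [[0, 0, 2], [-0.6, -1.6, 0], 30]]}}

```text
t: 6.23
ee_pos: [480.4, 210.3, 90.9]
orientation: [0.612, 3.081, 0.002]
ft_force: [-0.3, 2.8, 2.0]
width: 30.1
```

Request:
{"method": "carry_out", "body": {"targets": [[[0, 0, 1], [-0.2, -0.8, 0], 30], [[0, 0, 2], [-0.4, -1.6, 0], 30], [[0, 0, 2], [-0.4, -1.6, 0], 30]]}}

```text
t: 6.48
ee_pos: [479.0, 207.5, 90.4]
orientation: [-0.558, -3.091, 0.002]
ft_force: [-0.2, 0.2, -0.2]
width: 29.8
```

```bash
cat > seq.py <<'E'
import sys,numpy as np
p,st,n=float(sys.argv[1]),float(sys.argv[2]),int(sys.argv[3]);R=33.5
f=lambda p:np.array([np.cos(np.radians(p)),np.sin(np.radians(p))])*R
for k in range(n):
    print(round(p,1),'->',round(p+st,1),(f(p+st/2)-f(p)).round(1),(f(p+st)-f(p)).round(1)); p+=st
E
python3 seq.py 165.8 4 30
```

```text
165.8 -> 169.8 [-0.3 -1.1] [-0.5 -2.3]
169.8 -> 173.8 [-0.2 -1.2] [-0.3 -2.3]
173.8 -> 177.8 [-0.1 -1.2] [-0.2 -2.3]
177.8 -> 181.8 [-0.  -1.2] [-0.  -2.3]
181.8 -> 185.8 [ 0.1 -1.2] [ 0.2 -2.3]
185.8 -> 189.8 [ 0.1 -1.2] [ 0.3 -2.3]
189.8 -> 193.8 [ 0.2 -1.1] [ 0.5 -2.3]
193.8 -> 197.8 [ 0.3 -1.1] [ 0.6 -2.2]
197.8 -> 201.8 [ 0.4 -1.1] [ 0.8 -2.2]
201.8 -> 205.8 [ 0.5 -1.1] [ 0.9 -2.1]
205.8 -> 209.8 [ 0.5 -1. ] [ 1.1 -2.1]
209.8 -> 213.8 [ 0.6 -1. ] [ 1.2 -2. ]
213.8 -> 217.8 [ 0.7 -1. ] [ 1.4 -1.9]
217.8 -> 221.8 [ 0.7 -0.9] [ 1.5 -1.8]
221.8 -> 225.8 [ 0.8 -0.9] [ 1.6 -1.7]
225.8 -> 229.8 [ 0.9 -0.8] [ 1.7 -1.6]
229.8 -> 233.8 [ 0.9 -0.7] [ 1.8 -1.4]
233.8 -> 237.8 [ 1.  -0.7] [ 1.9 -1.3]
237.8 -> 241.8 [ 1.  -0.6] [ 2.  -1.2]
241.8 -> 245.8 [ 1.  -0.5] [ 2.1 -1. ]
245.8 -> 249.8 [ 1.1 -0.5] [ 2.2 -0.9]
249.8 -> 253.8 [ 1.1 -0.4] [ 2.2 -0.7]
253.8 -> 257.8 [ 1.1 -0.3] [ 2.3 -0.6]
257.8 -> 261.8 [ 1.1 -0.2] [ 2.3 -0.4]
261.8 -> 265.8 [ 1.2 -0.1] [ 2.3 -0.3]
265.8 -> 269.8 [ 1.2 -0.1] [ 2.3 -0.1]
269.8 -> 273.8 [1.2 0. ] [2.3 0.1]
273.8 -> 277.8 [1.2 0.1] [2.3 0.2]
277.8 -> 281.8 [1.2 0.2] [2.3 0.4]
281.8 -> 285.8 [1.1 0.3] [2.3 0.6]
```

Request:
{"method": "carry_out", "body": {"targets": [[[0, 0, 1.6], [-0.3, -1.1, 0], 30], [[0, 0, 3.2], [-0.5, -2.3, 0], 30], [[0, 0, 3.2], [-0.5, -2.3, 0], 30], [[0, 0, 3.2], [-0.5, -2.3, 0], 30]]}}

```text
t: 6.82
ee_pos: [478.8, 205.4, 90.5]
orientation: [-0.476, -3.105, 0.001]
ft_force: [-0.2, -0.2, -0.3]
width: 29.9
```

Request:
{"method": "carry_out", "body": {"targets": [[[0, 0, 1.6], [-0.2, -1.2, 0], 30], [[0, 0, 3.2], [-0.3, -2.3, 0], 30], [[0, 0, 3.2], [-0.3, -2.3, 0], 30], [[0, 0, 3.2], [-0.3, -2.3, 0], 30]]}}

```text
t: 7.15
ee_pos: [479.2, 204.1, 90.6]
orientation: [0.389, 3.117, 0.001]
ft_force: [0.4, 4.5, -2.2]
width: 30.2
```

Request:
{"method": "carry_out", "body": {"targets": [[[0, 0, 1], [-0.1, -0.8, 0], 30], [[0, 0, 2], [-0.1, -1.5, 0], 30], [[0, 0, 2], [-0.1, -1.5, 0], 30], [[0, 0, 2], [-0.1, -1.5, 0], 30]]}}

```text
t: 7.48
ee_pos: [479.0, 202.7, 90.6]
orientation: [0.334, 3.123, 0.002]
ft_force: [1.7, 5.9, -2.6]
width: 30.2
```

Request:
{"method": "carry_out", "body": {"targets": [[[0, 0, 1], [0, -0.8, 0], 30], [[0, 0, 2], [0, -1.6, 0], 30], [[0, 0, 2], [0, -1.6, 0], 30], [[0, 0, 2], [0, -1.6, 0], 30]]}}

```text
t: 7.82
ee_pos: [478.4, 200.2, 90.6]
orientation: [-0.279, -3.129, 0.001]
ft_force: [-0.0, 1.3, -0.4]
width: 29.9
```

Request:
{"method": "carry_out", "body": {"targets": [[[0, 0, 1.6], [0, -1.2, 0], 30], [[0, 0, 3.2], [0, -2.3, 0], 30], [[0, 0, 3.2], [0, -2.3, 0], 30], [[0, 0, 3.2], [0, -2.3, 0], 30]]}}

```text
t: 8.15
ee_pos: [478.6, 197.8, 90.7]
orientation: [-0.193, -3.135, 0.001]
ft_force: [0.1, -0.4, 0.6]
width: 29.9
```

Request:
{"method": "carry_out", "body": {"targets": [[[0, 0, 1.6], [0.1, -1.2, 0], 30], [[0, 0, 3.2], [0.2, -2.3, 0], 30], [[0, 0, 3.2], [0.2, -2.3, 0], 30], [[0, 0, 3.2], [0.2, -2.3, 0], 30]]}}

```text
t: 8.48
ee_pos: [478.8, 195.7, 90.7]
orientation: [-0.106, -3.14, 0.0]
ft_force: [0.2, -1.2, 0.1]
width: 29.9
```

Request:
{"method": "carry_out", "body": {"targets": [[[0, 0, 1.6], [0.1, -1.2, 0], 30], [[0, 0, 3.2], [0.3, -2.3, 0], 30], [[0, 0, 3.2], [0.3, -2.3, 0], 30], [[0, 0, 3.2], [0.3, -2.3, 0], 30]]}}

```text
t: 8.82
ee_pos: [479.3, 193.9, 90.7]
orientation: [0.018, 3.141, 0.001]
ft_force: [0.3, 3.6, -1.1]
width: 30.2
```

Request:
{"method": "carry_out", "body": {"targets": [[[0, 0, 1], [0.2, -0.8, 0], 30], [[0, 0, 2], [0.4, -1.6, 0], 30], [[0, 0, 2], [0.4, -1.6, 0], 30], [[0, 0, 2], [0.4, -1.6, 0], 30]]}}

```text
t: 9.15
ee_pos: [479.8, 192.9, 90.7]
orientation: [-0.038, 3.141, 0.002]
ft_force: [-1.1, 8.3, -0.5]
width: 30.3
```

Request:
{"method": "carry_out", "body": {"targets": [[[0, 0, 0.5], [0.1, -0.4, 0], 30], [[0, 0, 1], [0.2, -0.8, 0], 30], [[0, 0, 1], [0.2, -0.8, 0], 30], [[0, 0, 1], [0.2, -0.8, 0], 30]]}}

```text
t: 9.48
ee_pos: [479.8, 192.0, 90.7]
orientation: [-0.066, 3.141, 0.002]
ft_force: [-0.8, 7.6, -1.4]
width: 29.9
```

Request:
{"method": "carry_out", "body": {"targets": [[[0, 0, 0.5], [0.2, -0.6, 0], 30], [[0, 0, 1], [0.3, -1.2, 0], 30], [[0, 0, 1], [0.3, -1.2, 0], 30], [[0, 0, 1], [0.3, -1.2, 0], 30]]}}

```text
t: 9.82
ee_pos: [479.8, 190.3, 90.7]
orientation: [0.094, -3.14, -0.0]
ft_force: [-1.9, 4.9, 1.9]
width: 29.9
```

Request:
{"method": "carry_out", "body": {"targets": [[[0, 0, 0.5], [0.2, -0.6, 0], 30], [[0, 0, 1], [0.4, -1.2, 0], 30], [[0, 0, 1], [0.4, -1.2, 0], 30], [[0, 0, 1], [0.4, -1.2, 0], 30]]}}

```text
t: 10.15
ee_pos: [480.6, 188.3, 90.6]
orientation: [-0.122, 3.139, -0.001]
ft_force: [0.5, 0.0, 0.1]
width: 30.3
```

Request:
{"method": "carry_out", "body": {"targets": [[[0, 0, 1.6], [0.4, -1.1, 0], 30], [[0, 0, 3.2], [0.8, -2.2, 0], 30], [[0, 0, 3.2], [0.8, -2.2, 0], 30], [[0, 0, 3.2], [0.8, -2.2, 0], 30]]}}

```text
t: 10.48
ee_pos: [481.4, 186.2, 90.6]
orientation: [-0.207, 3.135, -0.0]
ft_force: [0.3, 0.7, -0.4]
width: 29.9
```

Request:
{"method": "carry_out", "body": {"targets": [[[0, 0, 1.6], [0.5, -1.0, 0], 30], [[0, 0, 3.2], [1.0, -2.1, 0], 30], [[0, 0, 3.2], [1.0, -2.1, 0], 30], [[0, 0, 3.2], [1.0, -2.1, 0], 30]]}}

```text
t: 10.82
ee_pos: [482.3, 184.4, 90.6]
orientation: [-0.294, 3.128, -0.0]
ft_force: [-0.7, -0.9, 0.7]
width: 30.0
```

Request:
{"method": "carry_out", "body": {"targets": [[[0, 0, 1.6], [0.6, -1.0, 0], 30], [[0, 0, 3.2], [1.2, -2.1, 0], 30], [[0, 0, 3.2], [1.2, -2.1, 0], 30], [[0, 0, 3.2], [1.2, -2.1, 0], 30]]}}

```text
t: 11.15
ee_pos: [483.4, 182.7, 90.7]
orientation: [0.381, -3.118, -0.001]
ft_force: [-0.7, 2.3, 0.2]
width: 30.2
```

Request:
{"method": "carry_out", "body": {"targets": [[[0, 0, 1], [0.4, -0.7, 0], 30], [[0, 0, 2], [0.8, -1.3, 0], 30], [[0, 0, 2], [0.8, -1.3, 0], 30], [[0, 0, 2], [0.8, -1.3, 0], 30]]}}

```text
t: 11.48
ee_pos: [484.1, 181.8, 90.7]
orientation: [0.437, -3.111, -0.002]
ft_force: [-1.8, 7.7, -0.4]
width: 30.2
```

Request:
{"method": "carry_out", "body": {"targets": [[[0, 0, 0.5], [0.2, -0.4, 0], 30], [[0, 0, 1], [0.4, -0.7, 0], 30], [[0, 0, 1], [0.4, -0.7, 0], 30], [[0, 0, 1], [0.4, -0.7, 0], 30]]}}

```text
t: 11.82
ee_pos: [484.5, 181.0, 90.7]
orientation: [0.464, -3.107, -0.001]
ft_force: [-1.2, 5.9, 0.3]
width: 29.9
```

Request:
{"method": "carry_out", "body": {"targets": [[[0, 0, 0.5], [0.3, -0.5, 0], 30], [[0, 0, 1], [0.7, -1.0, 0], 30], [[0, 0, 1], [0.7, -1.0, 0], 30], [[0, 0, 1], [0.7, -1.0, 0], 30]]}}

```text
t: 12.15
ee_pos: [485.1, 179.5, 90.6]
orientation: [0.492, -3.102, -0.0]
ft_force: [-2.3, 3.1, 0.5]
width: 29.8
```

Request:
{"method": "carry_out", "body": {"targets": [[[0, 0, 0.5], [0.4, -0.6, 0], 30], [[0, 0, 1], [0.8, -1.1, 0], 30], [[0, 0, 1], [0.8, -1.1, 0], 30], [[0, 0, 1], [0.8, -1.1, 0], 30]]}}

```text
t: 12.48
ee_pos: [486.6, 177.9, 90.7]
orientation: [-0.519, 3.098, -0.001]
ft_force: [0.4, 0.4, 0.8]
width: 30.0
```

Request:
{"method": "carry_out", "body": {"targets": [[[0, 0, 2], [0.8, -0.9, 0], 30], [[0, 0, 4], [1.5, -1.8, 0], 30], [[0, 0, 4], [1.5, -1.8, 0], 30], [[0, 0, 4], [1.5, -1.8, 0], 30]]}}

```text
t: 12.82
ee_pos: [488.0, 176.2, 90.7]
orientation: [-0.625, 3.078, -0.0]
ft_force: [-0.8, 0.8, -0.3]
width: 30.2
```

Request:
{"method": "carry_out", "body": {"targets": [[[0, 0, 2], [0.8, -0.9, 0], 30], [[0, 0, 4], [1.6, -1.7, 0], 30], [[0, 0, 4], [1.6, -1.7, 0], 30], [[0, 0, 4], [1.6, -1.7, 0], 30]]}}

```text
t: 13.15
ee_pos: [489.4, 174.7, 90.7]
orientation: [-0.732, 3.055, -0.0]
ft_force: [-0.3, -0.6, -0.4]
width: 30.2
```

Request:
{"method": "carry_out", "body": {"targets": [[[0, 0, 2], [0.9, -0.8, 0], 30], [[0, 0, 4], [1.7, -1.6, 0], 30], [[0, 0, 4], [1.7, -1.6, 0], 30], [[0, 0, 4], [1.7, -1.6, 0], 30]]}}

```text
t: 13.48
ee_pos: [490.8, 173.8, 90.7]
orientation: [-0.838, 3.028, 0.001]
ft_force: [-1.2, 5.0, -0.4]
width: 30.0
```

Request:
{"method": "carry_out", "body": {"targets": [[[0, 0, 0.8], [0.4, -0.3, 0], 30], [[0, 0, 1.6], [0.8, -0.6, 0], 30], [[0, 0, 1.6], [0.8, -0.6, 0], 30], [[0, 0, 1.6], [0.8, -0.6, 0], 30]]}}

```text
t: 13.82
ee_pos: [491.6, 173.2, 90.7]
orientation: [0.88, -3.016, -0.001]
ft_force: [-1.2, 4.9, 1.1]
width: 30.0
```

Request:
{"method": "carry_out", "body": {"targets": [[[0, 0, 0.8], [0.5, -0.4, 0], 30], [[0, 0, 1.6], [1.0, -0.8, 0], 30], [[0, 0, 1.6], [1.0, -0.8, 0], 30], [[0, 0, 1.6], [1.0, -0.8, 0], 30]]}}

```text
t: 14.15
ee_pos: [492.9, 171.7, 90.7]
orientation: [-0.924, 3.003, -0.0]
ft_force: [0.2, 1.4, 0.1]
width: 30.1
```

Request:
{"method": "carry_out", "body": {"targets": [[[0, 0, 1.6], [0.8, -0.6, 0], 30], [[0, 0, 3.2], [1.7, -1.2, 0], 30], [[0, 0, 3.2], [1.7, -1.2, 0], 30], [[0, 0, 3.2], [1.7, -1.2, 0], 30]]}}

```text
t: 14.48
ee_pos: [494.6, 170.2, 90.7]
orientation: [-1.006, 2.976, -0.001]
ft_force: [0.8, 0.2, -0.4]
width: 30.0
```

Request:
{"method": "carry_out", "body": {"targets": [[[0, 0, 1.6], [0.9, -0.5, 0], 30], [[0, 0, 3.2], [1.9, -1.1, 0], 30], [[0, 0, 3.2], [1.9, -1.1, 0], 30], [[0, 0, 3.2], [1.9, -1.1, 0], 30]]}}

```text
t: 14.82
ee_pos: [496.4, 169.3, 90.6]
orientation: [1.089, -2.947, 0.0]
ft_force: [0.5, 0.3, 0.1]
width: 29.9
```

Request:
{"method": "carry_out", "body": {"targets": [[[0, 0, 1.6], [1.0, -0.5, 0], 30], [[0, 0, 3.2], [2.0, -0.9, 0], 30], [[0, 0, 3.2], [2.0, -0.9, 0], 30], [[0, 0, 3.2], [2.0, -0.9, 0], 30]]}}

```text
t: 15.15
ee_pos: [497.7, 168.8, 90.6]
orientation: [1.17, -2.914, -0.001]
ft_force: [-3.0, 3.7, 1.6]
width: 30.4
```

Request:
{"method": "carry_out", "body": {"targets": [[[0, 0, 0.8], [0.4, -0.2, 0], 30], [[0, 0, 1.6], [0.9, -0.4, 0], 30], [[0, 0, 1.6], [0.9, -0.4, 0], 30], [[0, 0, 1.6], [0.9, -0.4, 0], 30]]}}

```text
t: 15.48
ee_pos: [498.3, 168.7, 90.5]
orientation: [1.211, -2.897, -0.002]
ft_force: [-5.3, 6.4, 2.7]
width: 30.3
```

Request:
{"method": "carry_out", "body": {"targets": [[[0, 0, 0.4], [0.3, -0.1, 0], 30], [[0, 0, 0.8], [0.6, -0.2, 0], 30], [[0, 0, 0.8], [0.6, -0.2, 0], 30], [[0, 0, 0.8], [0.6, -0.2, 0], 30]]}}

```text
t: 15.82
ee_pos: [498.5, 168.7, 90.5]
orientation: [1.231, -2.888, -0.003]
ft_force: [-6.0, 7.2, 2.5]
width: 29.9
```

Request:
{"method": "carry_out", "body": {"targets": [[[0, 0, 0.4], [0.3, -0.1, 0], 30], [[0, 0, 0.8], [0.6, -0.2, 0], 30], [[0, 0, 0.8], [0.6, -0.2, 0], 30], [[0, 0, 0.8], [0.6, -0.2, 0], 30]]}}

```text
t: 16.15
ee_pos: [498.8, 168.6, 90.5]
orientation: [1.25, -2.879, -0.003]
ft_force: [-6.8, 8.3, 3.6]
width: 29.9
```

Request:
{"method": "carry_out", "body": {"targets": [[[0, 0, 0], [0.3, -0.2, 0], 30], [[0, 0, 0], [0.6, -0.3, 0], 30], [[0, 0, 0], [0.6, -0.3, 0], 30], [[0, 0, 0], [0.6, -0.3, 0], 30]]}}

```text
t: 16.48
ee_pos: [498.9, 168.4, 90.4]
orientation: [1.25, -2.879, -0.004]
ft_force: [-8.5, 8.9, 3.7]
width: 29.9
```

Request:
{"method": "carry_out", "body": {"targets": [[[0, 0, 0], [0.3, -0.2, 0], 30], [[0, 0, 0], [0.6, -0.3, 0], 30], [[0, 0, 0], [0.6, -0.3, 0], 30], [[0, 0, 0], [0.6, -0.3, 0], 30], [[0, 0, 0], [0.6, -0.3, 0], 30]]}}

```text
t: 16.9
ee_pos: [499.1, 168.2, 90.4]
orientation: [1.249, -2.878, -0.004]
ft_force: [-10.1, 11.0, 4.9]
width: 30.1
```

The force now rises linearly past the bump levels to about 15 N while the finger barely moves, so this is the end stop. I counted five clicks on the way back. Now I'll back off to centre and look.

Request:
{"method": "carry_out", "body": {"targets": [[[0, 0, 0], [-2.4, 1.6, 0], 30], [[0, 0, 2], [-4.8, 3.2, 0], 30], [[0, 0, 4], [-7.2, 4.8, 0], 30], [[0, 0, 5.5], [-9.7, 6.3, 0], 30], [[0, 0, 5.5], [-9.7, 6.3, 0], 30], [[0, 0, 5.5], [-9.7, 6.3, 0], 30]]}}

```text
t: 17.4
ee_pos: [492.1, 173.4, 90.7]
orientation: [-1.389, 2.818, -0.0]
ft_force: [0.7, 0.0, -0.3]
width: 30.0
```

```bash
python3 - <<'E'
from h import *
o=monitor.get_obs();cm=vision.camera_model("wrist");snap("wrist","w4.png")
print(o['ee_pos'],o['qpos'],o['ft_force'],proj("wrist",[o['ee_pos'],[o['ee_pos'][0],o['ee_pos'][1],119]],cm))
E
```

```text
[492.07441333 173.36694026  90.68915236] [ 3.16067392e-01  4.72878756e-01  1.94005287e+00 -3.53313058e-04
  7.28460344e-01 -2.17056748e+00] [ 0.68187533  0.01162859 -0.32278226] [[253.79504738 251.05956885]
 [253.6709489  280.84270462]]
```

View pics/w4.png

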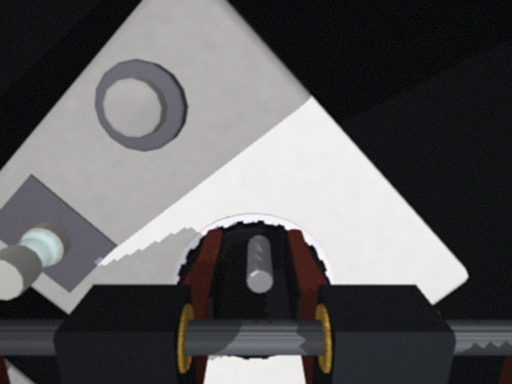

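```bash
python3 -c "
from h import *
cm=vision.camera_model('wrist');P=onz('wrist',(260,277.5),119,cm);print(P,np.degrees(np.arctan2(P[1]-200,P[0]-512)),np.hypot(P[1]-200,P[0]-512))
print(onz('wrist',(134,107),92,cm))"; python3 seq.py 233 -3 45
```

```text
[488.94725229 173.71774833 119.        ] -131.25472127867465 34.959775881911355
[490.662922    82.24276213  92.        ]
233.0 -> 230.0 [-0.7  0.5] [-1.4  1.1]
230.0 -> 227.0 [-0.7  0.6] [-1.3  1.2]
227.0 -> 224.0 [-0.6  0.6] [-1.3  1.2]
224.0 -> 221.0 [-0.6  0.6] [-1.2  1.3]
221.0 -> 218.0 [-0.6  0.7] [-1.1  1.4]
218.0 -> 215.0 [-0.5  0.7] [-1.   1.4]
215.0 -> 212.0 [-0.5  0.7] [-1.   1.5]
212.0 -> 209.0 [-0.5  0.7] [-0.9  1.5]
209.0 -> 206.0 [-0.4  0.8] [-0.8  1.6]
206.0 -> 203.0 [-0.4  0.8] [-0.7  1.6]
203.0 -> 200.0 [-0.3  0.8] [-0.6  1.6]
200.0 -> 197.0 [-0.3  0.8] [-0.6  1.7]
197.0 -> 194.0 [-0.2  0.8] [-0.5  1.7]
194.0 -> 191.0 [-0.2  0.9] [-0.4  1.7]
191.0 -> 188.0 [-0.2  0.9] [-0.3  1.7]
188.0 -> 185.0 [-0.1  0.9] [-0.2  1.7]
185.0 -> 182.0 [-0.1  0.9] [-0.1  1.8]
182.0 -> 179.0 [-0.   0.9] [-0.   1.8]
179.0 -> 176.0 [0.  0.9] [0.1 1.8]
176.0 -> 173.0 [0.1 0.9] [0.2 1.7]
173.0 -> 170.0 [0.1 0.9] [0.3 1.7]
170.0 -> 167.0 [0.2 0.9] [0.3 1.7]
167.0 -> 164.0 [0.2 0.9] [0.4 1.7]
164.0 -> 161.0 [0.3 0.8] [0.5 1.7]
161.0 -> 158.0 [0.3 0.8] [0.6 1.6]
158.0 -> 155.0 [0.3 0.8] [0.7 1.6]
155.0 -> 152.0 [0.4 0.8] [0.8 1.6]
152.0 -> 149.0 [0.4 0.8] [0.9 1.5]
149.0 -> 146.0 [0.5 0.7] [0.9 1.5]
146.0 -> 143.0 [0.5 0.7] [1.  1.4]
143.0 -> 140.0 [0.5 0.7] [1.1 1.4]
140.0 -> 137.0 [0.6 0.7] [1.2 1.3]
137.0 -> 134.0 [0.6 0.6] [1.2 1.3]
134.0 -> 131.0 [0.6 0.6] [1.3 1.2]
131.0 -> 128.0 [0.7 0.6] [1.4 1.1]
128.0 -> 125.0 [0.7 0.5] [1.4 1. ]
125.0 -> 122.0 [0.7 0.5] [1.5 1. ]
122.0 -> 119.0 [0.7 0.5] [1.5 0.9]
119.0 -> 116.0 [0.8 0.4] [1.6 0.8]
116.0 -> 113.0 [0.8 0.4] [1.6 0.7]
113.0 -> 110.0 [0.8 0.3] [1.6 0.6]
110.0 -> 107.0 [0.8 0.3] [1.7 0.6]
107.0 -> 104.0 [0.8 0.2] [1.7 0.5]
104.0 -> 101.0 [0.9 0.2] [1.7 0.4]
101.0 -> 98.0 [0.9 0.2] [1.7 0.3]
```

Request:
{"method": "carry_out", "body": {"targets": [[[0, 0, -3], [-1.3, 1.1, 0], 30], [[0, 0, -6], [-2.6, 2.3, 0], 30], [[0, 0, -9], [-3.9, 3.6, 0], 30], [[0, 0, -11], [-4.6, 4.5, 0], 30], [[0, 0, -11], [-4.6, 4.5, 0], 30], [[0, 0, -11], [-4.6, 4.5, 0], 30]]}}

```text
t: 17.95
ee_pos: [487.6, 177.8, 90.7]
orientation: [-1.115, 2.937, -0.0]
ft_force: [-0.6, -0.2, 0.3]
width: 30.1
```

Request:
{"method": "carry_out", "body": {"targets": [[[0, 0, -3], [-1.2, 1.3, 0], 30], [[0, 0, -6], [-2.2, 2.7, 0], 30], [[0, 0, -6], [-2.2, 2.7, 0], 30], [[0, 0, -6], [-2.2, 2.7, 0], 30]]}}

```text
t: 18.28
ee_pos: [485.3, 180.6, 90.7]
orientation: [-0.962, 2.991, -0.0]
ft_force: [-0.5, 0.8, -0.3]
width: 30.5
```

Request:
{"method": "carry_out", "body": {"targets": [[[0, 0, -1.5], [-0.5, 0.7, 0], 30], [[0, 0, -3], [-1.0, 1.5, 0], 30], [[0, 0, -3], [-1.0, 1.5, 0], 30]]}}

```text
t: 18.53
ee_pos: [484.3, 182.1, 90.7]
orientation: [-0.881, 3.015, -0.0]
ft_force: [0.4, 0.7, -0.5]
width: 30.0
```

Request:
{"method": "carry_out", "body": {"targets": [[[0, 0, -1.5], [-0.4, 0.7, 0], 30], [[0, 0, -3], [-0.9, 1.5, 0], 30], [[0, 0, -3], [-0.9, 1.5, 0], 30]]}}

```text
t: 18.78
ee_pos: [483.9, 183.3, 90.7]
orientation: [-0.803, 3.036, -0.001]
ft_force: [2.9, -1.6, -2.3]
width: 29.5
```

Request:
{"method": "carry_out", "body": {"targets": [[[0, 0, -1], [-0.3, 0.5, 0], 30], [[0, 0, -2], [-0.6, 1.0, 0], 30], [[0, 0, -2], [-0.6, 1.0, 0], 30]]}}

```text
t: 19.03
ee_pos: [483.5, 184.3, 90.7]
orientation: [-0.749, 3.05, -0.001]
ft_force: [4.1, -2.8, -2.3]
width: 30.1
```

Request:
{"method": "carry_out", "body": {"targets": [[[0, 0, -1], [-0.3, 0.5, 0], 30], [[0, 0, -2], [-0.6, 1.1, 0], 30], [[0, 0, -2], [-0.6, 1.1, 0], 30]]}}

```text
t: 19.28
ee_pos: [482.5, 185.7, 90.7]
orientation: [-0.695, 3.063, -0.0]
ft_force: [2.7, -1.2, -1.3]
width: 30.1
```

Request:
{"method": "carry_out", "body": {"targets": [[[0, 0, -1], [-0.3, 0.5, 0], 30], [[0, 0, -2], [-0.5, 1.1, 0], 30], [[0, 0, -2], [-0.5, 1.1, 0], 30]]}}

```text
t: 19.53
ee_pos: [481.2, 187.0, 90.7]
orientation: [0.639, -3.075, -0.0]
ft_force: [-0.2, 0.5, 0.1]
width: 30.2
```

Request:
{"method": "carry_out", "body": {"targets": [[[0, 0, -1.5], [-0.3, 0.8, 0], 30], [[0, 0, -3], [-0.7, 1.6, 0], 30], [[0, 0, -3], [-0.7, 1.6, 0], 30]]}}

```text
t: 19.78
ee_pos: [480.4, 188.6, 90.6]
orientation: [0.559, -3.091, -0.0]
ft_force: [-0.6, 0.2, -0.7]
width: 30.0
```

Request:
{"method": "carry_out", "body": {"targets": [[[0, 0, -1.5], [-0.3, 0.8, 0], 30], [[0, 0, -3], [-0.6, 1.6, 0], 30], [[0, 0, -3], [-0.6, 1.6, 0], 30]]}}

```text
t: 20.03
ee_pos: [479.9, 190.2, 90.6]
orientation: [0.479, -3.104, -0.0]
ft_force: [0.1, 0.8, -0.6]
width: 30.1
```

Request:
{"method": "carry_out", "body": {"targets": [[[0, 0, -1.5], [-0.2, 0.8, 0], 30], [[0, 0, -3], [-0.5, 1.7, 0], 30], [[0, 0, -3], [-0.5, 1.7, 0], 30]]}}

```text
t: 20.28
ee_pos: [479.9, 191.5, 90.6]
orientation: [-0.399, 3.116, -0.001]
ft_force: [2.2, -1.8, -1.1]
width: 29.7
```

Request:
{"method": "carry_out", "body": {"targets": [[[0, 0, -1], [-0.1, 0.6, 0], 30], [[0, 0, -2], [-0.3, 1.2, 0], 30], [[0, 0, -2], [-0.3, 1.2, 0], 30]]}}

```text
t: 20.53
ee_pos: [479.8, 192.4, 90.6]
orientation: [-0.343, 3.122, -0.001]
ft_force: [3.0, -4.5, -2.1]
width: 30.2
```

Request:
{"method": "carry_out", "body": {"targets": [[[0, 0, -1], [-0.1, 0.6, 0], 30], [[0, 0, -2], [-0.2, 1.2, 0], 30], [[0, 0, -2], [-0.2, 1.2, 0], 30]]}}

```text
t: 20.78
ee_pos: [479.3, 193.9, 90.6]
orientation: [0.289, -3.128, 0.001]
ft_force: [0.5, -3.2, 0.1]
width: 30.1
```

Request:
{"method": "carry_out", "body": {"targets": [[[0, 0, -1], [-0.1, 0.6, 0], 30], [[0, 0, -2], [-0.2, 1.2, 0], 30], [[0, 0, -2], [-0.2, 1.2, 0], 30]]}}

```text
t: 21.03
ee_pos: [478.8, 195.6, 90.7]
orientation: [0.232, -3.132, -0.0]
ft_force: [-0.4, -0.8, 0.6]
width: 29.9
```

Request:
{"method": "carry_out", "body": {"targets": [[[0, 0, -1.5], [-0.1, 0.9, 0], 30], [[0, 0, -3], [-0.2, 1.7, 0], 30], [[0, 0, -3], [-0.2, 1.7, 0], 30]]}}

```text
t: 21.28
ee_pos: [478.7, 197.5, 90.7]
orientation: [0.151, -3.138, -0.001]
ft_force: [-0.7, 0.5, -0.2]
width: 29.9
```

Request:
{"method": "carry_out", "body": {"targets": [[[0, 0, -1.5], [-0.1, 0.9, 0], 30], [[0, 0, -3], [-0.1, 1.7, 0], 30], [[0, 0, -3], [-0.1, 1.7, 0], 30]]}}

```text
t: 21.53
ee_pos: [478.7, 199.1, 90.7]
orientation: [0.07, -3.141, -0.0]
ft_force: [-0.3, -0.6, -1.2]
width: 30.2
```

Request:
{"method": "carry_out", "body": {"targets": [[[0, 0, -1.5], [0, 0.9, 0], 30], [[0, 0, -3], [0, 1.7, 0], 30], [[0, 0, -3], [0, 1.7, 0], 30]]}}

```text
t: 21.78
ee_pos: [478.7, 200.7, 90.7]
orientation: [-0.012, -3.142, -0.0]
ft_force: [0.4, -0.7, -0.5]
width: 30.0
```

Request:
{"method": "carry_out", "body": {"targets": [[[0, 0, -1], [0, 0.6, 0], 30], [[0, 0, -2], [0, 1.2, 0], 30], [[0, 0, -2], [0, 1.2, 0], 30]]}}

```text
t: 22.03
ee_pos: [478.9, 201.5, 90.7]
orientation: [0.068, 3.141, -0.001]
ft_force: [0.8, -1.9, -0.1]
width: 29.8
```

Request:
{"method": "carry_out", "body": {"targets": [[[0, 0, -1], [0, 0.6, 0], 30], [[0, 0, -2], [0, 1.2, 0], 30], [[0, 0, -2], [0, 1.2, 0], 30]]}}

```text
t: 22.28
ee_pos: [479.1, 202.2, 90.6]
orientation: [0.124, 3.139, -0.001]
ft_force: [2.0, -4.8, -1.0]
width: 29.8
```

Request:
{"method": "carry_out", "body": {"targets": [[[0, 0, -1], [0.1, 0.6, 0], 30], [[0, 0, -2], [0.1, 1.2, 0], 30], [[0, 0, -2], [0.1, 1.2, 0], 30]]}}

```text
t: 22.53
ee_pos: [479.2, 203.3, 90.6]
orientation: [0.179, 3.136, -0.002]
ft_force: [2.0, -5.3, -0.2]
width: 30.3
```

Request:
{"method": "carry_out", "body": {"targets": [[[0, 0, -1], [0.1, 0.6, 0], 30], [[0, 0, -2], [0.1, 1.2, 0], 30], [[0, 0, -2], [0.1, 1.2, 0], 30]]}}

```text
t: 22.78
ee_pos: [479.2, 204.8, 90.7]
orientation: [0.234, 3.133, -0.001]
ft_force: [1.3, -3.5, -0.3]
width: 30.1
```

Request:
{"method": "carry_out", "body": {"targets": [[[0, 0, -1], [0.1, 0.6, 0], 30], [[0, 0, -2], [0.2, 1.2, 0], 30], [[0, 0, -2], [0.2, 1.2, 0], 30]]}}

```text
t: 23.03
ee_pos: [479.1, 206.7, 90.7]
orientation: [-0.289, -3.128, -0.001]
ft_force: [0.0, 0.2, 0.1]
width: 29.8
```

Request:
{"method": "carry_out", "body": {"targets": [[[0, 0, -1.5], [0.2, 0.8, 0], 30], [[0, 0, -3], [0.4, 1.7, 0], 30], [[0, 0, -3], [0.4, 1.7, 0], 30]]}}

```text
t: 23.28
ee_pos: [479.5, 208.7, 90.7]
orientation: [-0.37, -3.12, -0.001]
ft_force: [-0.7, -0.2, -0.7]
width: 29.9
```

Request:
{"method": "carry_out", "body": {"targets": [[[0, 0, -1], [0.3, 0.6, 0], 30], [[0, 0, -2], [0.4, 1.1, 0], 30], [[0, 0, -2], [0.4, 1.1, 0], 30]]}}

```text
t: 23.53
ee_pos: [480.0, 209.5, 90.7]
orientation: [0.424, 3.113, 0.0]
ft_force: [0.8, -0.1, -0.3]
width: 30.1
```

Request:
{"method": "carry_out", "body": {"targets": [[[0, 0, -1], [0.3, 0.6, 0], 30], [[0, 0, -2], [0.5, 1.1, 0], 30], [[0, 0, -2], [0.5, 1.1, 0], 30]]}}

```text
t: 23.78
ee_pos: [480.6, 210.5, 90.7]
orientation: [0.479, 3.105, 0.0]
ft_force: [0.3, -0.5, 0.3]
width: 30.1
```

Request:
{"method": "carry_out", "body": {"targets": [[[0, 0, -1], [0.3, 0.6, 0], 30], [[0, 0, -2], [0.5, 1.1, 0], 30], [[0, 0, -2], [0.5, 1.1, 0], 30]]}}

```text
t: 24.03
ee_pos: [481.1, 211.5, 90.7]
orientation: [0.533, 3.096, 0.0]
ft_force: [0.0, 0.3, 0.2]
width: 29.9
```

Request:
{"method": "carry_out", "body": {"targets": [[[0, 0, -1], [0.2, 0.5, 0], 30], [[0, 0, -2], [0.4, 1.0, 0], 30], [[0, 0, -2], [0.4, 1.0, 0], 30]]}}

```text
t: 24.28
ee_pos: [481.5, 212.5, 90.7]
orientation: [0.587, 3.086, 0.0]
ft_force: [0.2, 0.5, -0.3]
width: 29.9
```

Request:
{"method": "carry_out", "body": {"targets": [[[0, 0, -1], [0.2, 0.5, 0], 30], [[0, 0, -2], [0.4, 1.0, 0], 30], [[0, 0, -2], [0.4, 1.0, 0], 30]]}}

```text
t: 24.53
ee_pos: [481.8, 213.1, 90.6]
orientation: [0.64, 3.076, -0.001]
ft_force: [0.4, -3.4, 0.8]
width: 30.4
```

Request:
{"method": "carry_out", "body": {"targets": [[[0, 0, -1], [0.2, 0.5, 0], 30], [[0, 0, -2], [0.5, 1.0, 0], 30], [[0, 0, -2], [0.5, 1.0, 0], 30]]}}

```text
t: 24.78
ee_pos: [482.2, 213.5, 90.6]
orientation: [-0.694, -3.064, 0.002]
ft_force: [0.5, -7.3, 0.8]
width: 30.2
```

Request:
{"method": "carry_out", "body": {"targets": [[[0, 0, -1], [0.2, 0.5, 0], 30], [[0, 0, -2], [0.5, 1.0, 0], 30], [[0, 0, -2], [0.5, 1.0, 0], 30]]}}

```text
t: 25.03
ee_pos: [482.7, 214.3, 90.6]
orientation: [-0.747, -3.051, 0.003]
ft_force: [2.0, -7.7, 1.3]
width: 30.1
```

Fourth bump is near its crest.

Request:
{"method": "carry_out", "body": {"targets": [[[0, 0, -1], [0.2, 0.4, 0], 30], [[0, 0, -1], [0.4, 0.8, 0], 30], [[0, 0, -1], [0.4, 0.8, 0], 30]]}}

```text
t: 25.28
ee_pos: [482.8, 215.2, 90.5]
orientation: [-0.773, -3.044, 0.003]
ft_force: [0.1, -7.6, 0.7]
width: 29.8
```

Request:
{"method": "carry_out", "body": {"targets": [[[0, 0, -1], [0.2, 0.4, 0], 30], [[0, 0, -1], [0.4, 0.8, 0], 30], [[0, 0, -1], [0.4, 0.8, 0], 30]]}}

```text
t: 25.53
ee_pos: [483.1, 216.3, 90.5]
orientation: [-0.8, -3.037, 0.002]
ft_force: [-0.9, -5.1, 1.2]
width: 30.1
```

Request:
{"method": "carry_out", "body": {"targets": [[[0, 0, -1], [0.2, 0.4, 0], 30], [[0, 0, -1], [0.4, 0.8, 0], 30], [[0, 0, -1], [0.4, 0.8, 0], 30]]}}

```text
t: 25.78
ee_pos: [483.4, 217.8, 90.6]
orientation: [-0.826, -3.03, 0.001]
ft_force: [-1.9, -2.6, 1.9]
width: 30.1
```

Request:
{"method": "carry_out", "body": {"targets": [[[0, 0, 0], [0.2, 0.4, 0], 30], [[0, 0, 0], [0.3, 0.7, 0], 30], [[0, 0, 0], [0.3, 0.7, 0], 30]]}}

```text
t: 26.03
ee_pos: [484.8, 219.1, 90.7]
orientation: [0.825, 3.03, 0.002]
ft_force: [0.2, 0.1, -1.2]
width: 29.8
```

Request:
{"method": "carry_out", "body": {"targets": [[[0, 0, 2], [-1.2, -2, 0], 30], [[0, 0, 4], [-2.4, -4, 0], 30], [[0, 0, 4], [-2.4, -4, 0], 30], [[0, 0, 4], [-2.4, -4, 0], 30]]}}

```text
t: 26.37
ee_pos: [482.5, 214.9, 90.8]
orientation: [0.72, 3.057, 0.001]
ft_force: [0.0, 0.8, 0.3]
width: 30.2
```

```bash
python3 - <<'E'
from h import *
o=monitor.get_obs();cm=vision.camera_model("wrist");snap("wrist","w5.png")
print(o['ee_pos'],o['ft_force'],proj("wrist",[o['ee_pos'],[o['ee_pos'][0],o['ee_pos'][1],119]],cm))
E
```

```text
[482.45342786 214.90917547  90.83610134] [0.04351692 0.83723609 0.29949484] [[257.20445485 249.36084167]
 [257.74316948 278.79963763]]
```

View pics/w5.png

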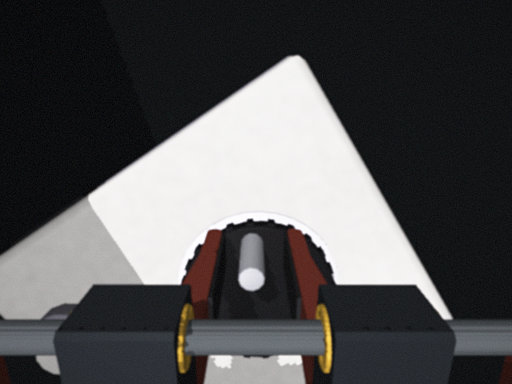

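```bash
python3 -c "
from h import *
cm=vision.camera_model('wrist');P=onz('wrist',(251,276),119,cm);print(P,np.degrees(np.arctan2(P[1]-200,P[0]-512)),np.hypot(P[1]-200,P[0]-512))"
```

```text
[479.82179343 212.87050167 119.        ] 158.1997892860457 34.656699085795026
```

Request:
{"method": "carry_out", "body": {"targets": [[[0, 0, 0], [0.5, 1, 10], 30], [[0, 0, 0], [0.5, 1, 25], 30], [[0, 0, 0], [0.5, 1, 45], 30], [[0, 0, 0], [0.5, 1, 70], 30], [[0, 0, 0], [0.5, 1, 90], 30], [[0, 0, 0], [0.5, 1, 90], 30]]}}

```text
t: 26.92
ee_pos: [485.0, 216.8, 185.3]
orientation: [0.718, 3.052, 0.007]
ft_force: [1.6, -0.1, 0.4]
width: 29.9
```

```bash
python3 - <<'E'
from h import *
o=monitor.get_obs();cm=vision.camera_model("wrist");snap("wrist","w6.png")
print(o['t'],o['ee_pos'],o['qpos'],o['ft_force'])
E
```

```text
26.9167 [484.99401789 216.82974119 185.2974333 ] [ 3.97951074e-01  3.32821887e-01  1.87193641e+00  1.45559116e-04
  9.29145179e-01 -7.10591242e-01] [ 1.6465186  -0.10689659  0.40588527]
```

View pics/w6.png

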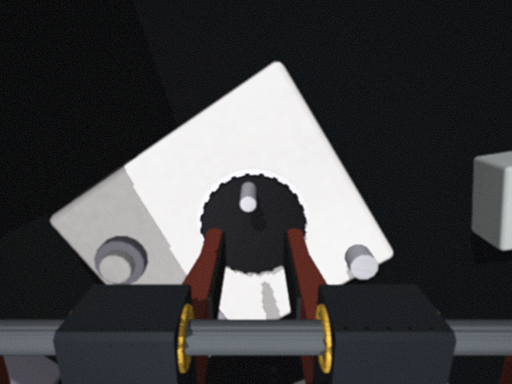

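Request:
{"method": "carry_out", "body": {"targets": [[[0, 0, 0], [2, -25, 0], 20], [[0, 0, 0], [4, -55, 0], 10], [[0, 0, 0], [6, -85, 0], 0], [[0, 0, 0], [8, -115, 0], 0], [[0, 0, 0], [8.6, -133, 0], 0], [[0, 0, 0], [8.6, -133, -30], 0], [[0, 0, 0], [8.6, -133, -50], 0], [[0, 0, 0], [8.6, -133, -60], 0], [[0, 0, 0], [8.6, -133, -60], 0], [[0, 0, 0], [8.6, -133, -60], 0]]}}

```text
t: 27.8
ee_pos: [490.6, 82.7, 120.2]
orientation: [-0.718, -3.057, 0.001]
ft_force: [0.3, 0.3, -0.5]
width: 0.2
```

```bash
python3 - <<'E'
from h import *
o=monitor.get_obs();cm=vision.camera_model("wrist");snap("wrist","w7.png")
p=o['ee_pos'];print(o['t'],p,o['width'],o['ft_force'],proj("wrist",[p,[p[0],p[1],92],[491,82.5,92]],cm))
for c in ["side"]:
  im=vision.get_image(c); 
  a,b=[int(v) for v in proj(c,[491,120,100])[0]]
  cv2.imwrite("pics/%sc7.png"%c,cv2.resize(cv2.cvtColor(im,cv2.COLOR_RGB2BGR)[b-50:b+50,a-60:a+60],None,fx=6,fy=6,interpolation=2)); print(c,a-60,b-50,proj(c,[[491,82.5,92],p]))
E
```

```text
27.8 [490.57939931  82.69175289 120.1888938 ] 0.21981801243020474 [ 0.25698259  0.26495637 -0.46386849] [[257.23923826 249.39178384]
 [256.9344488  227.69391372]
 [256.95969861 228.40665774]]
side 192 166 [[255.38014779 208.09578858]
 [255.51111819 201.46155588]]
```

View pics/w7.png

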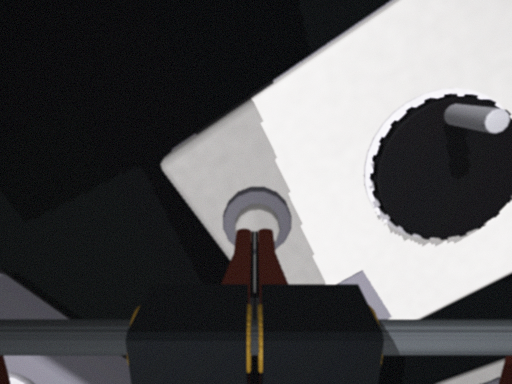

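View pics/sidec7.png

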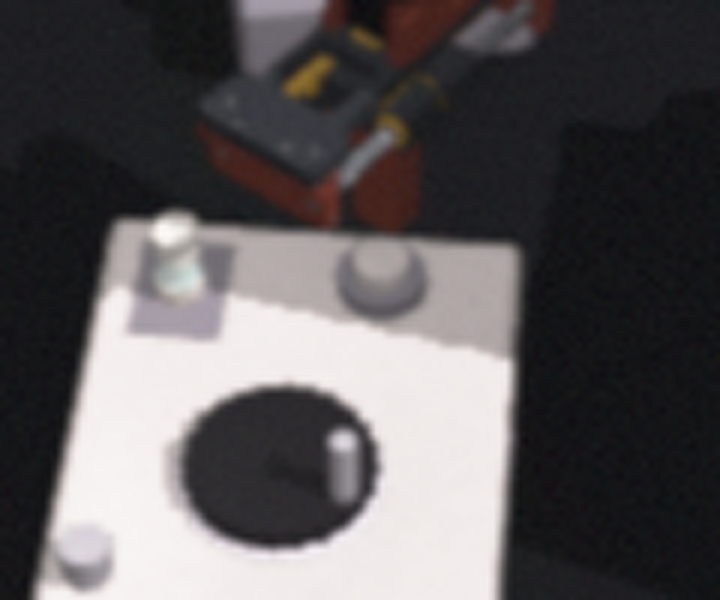

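Request:
{"method": "carry_out", "body": {"targets": [[[0, 0, 0], [0, 0, -10], 0], [[0, 0, 0], [0, 0, -20], 0], [[0, 0, 0], [0, 0, -26], 0], [[0, 0, 0], [0, 0, -28], 0], [[0, 0, 0], [0, 0, -30], 0], [[0, 0, 0], [0, 0, -30], 0]]}}

```text
t: 28.4
ee_pos: [490.4, 82.5, 90.2]
orientation: [-0.719, -3.057, 0.001]
ft_force: [-2.1, -0.7, 3.7]
width: 0.4
```

Request:
{"method": "carry_out", "body": {"targets": [[[0, 0, 0], [0, 0, -1], 0], [[0, 0, 0], [0, 0, -2], 0], [[0, 0, 0], [0, 0, -3], 0], [[0, 0, 0], [0, 0, -3], 0]]}}

```text
t: 28.73
ee_pos: [490.8, 82.5, 87.7]
orientation: [-0.719, -3.058, 0.0]
ft_force: [-2.8, 0.5, 4.7]
width: 0.6
```

Request:
{"method": "carry_out", "body": {"targets": [[[0, 0, 0], [0, 0, -1], 0], [[0, 0, 0], [0, 0, -2], 0], [[0, 0, 0], [0, 0, -2], 0], [[0, 0, 0], [0, 0, -2], 0]]}}

```text
t: 29.07
ee_pos: [490.9, 82.5, 86.2]
orientation: [-0.719, -3.058, 0.0]
ft_force: [-4.3, -0.2, 11.0]
width: 0.4
```

Request:
{"method": "carry_out", "body": {"targets": [[[0, 0, 0], [0, 0, -1], 0], [[0, 0, 0], [0, 0, -1], 0], [[0, 0, 0], [0, 0, -1], 0]]}}

```text
t: 29.32
ee_pos: [490.9, 82.5, 86.0]
orientation: [0.719, 3.058, 0.0]
ft_force: [-8.3, -1.7, 21.6]
width: 0.5
```

Request:
{"method": "carry_out", "body": {"targets": [[[0, 0, 0], [0, 0, 5], 0], [[0, 0, 0], [0, 0, 15], 0], [[0, 0, 0], [0, 0, 40], 0], [[0, 0, 0], [0, 0, 70], 0], [[0, 0, 0], [0, 0, 100], 0], [[0, 0, 0], [0, -30, 130], 0], [[0, 0, 0], [0, -65, 140], 0], [[0, 0, 0], [0, -100, 140], 0], [[0, 0, 0], [0, -100, 140], 0], [[0, 0, 0], [0, -100, 140], 0]]}}

```text
t: 30.15
ee_pos: [491.6, -19.0, 225.4]
orientation: [0.724, 3.055, 0.001]
ft_force: [-0.5, 0.2, -0.5]
width: 0.1
```

```bash
python3 - <<'E'
from h import *
o=monitor.get_obs();print(o['t'],o['ee_pos'],o['ft_force'])
for c in ["side"]:
  im=vision.get_image(c); a,b=[int(v) for v in proj(c,[491,150,100])[0]]
  cv2.imwrite("pics/%sc8.png"%c,cv2.resize(cv2.cvtColor(im,cv2.COLOR_RGB2BGR)[b-50:b+50,a-60:a+60],None,fx=6,fy=6,interpolation=2)); print(a-60,b-50)
snap("scene","scene8.png")
for q in ["vial","weight","amber","beaker","post","start_top"]:
    print(q,[(round(x["confidence"],2),w("scene",x["point"]).round(0).tolist()) for x in place_of(q,"scene")[:1]])
E
```

```text
30.15 [491.55391384 -18.97223943 225.40909681] [-0.46015417  0.22113795 -0.45572286]
190 174
vial [(0.39, [586.0, 107.0, 72.0])]
weight [(0.63, [586.0, 265.0, 72.0])]
amber [(0.6, [284.0, 448.0, -4.0])]
beaker [(0.9, [518.0, -457.0, -3.0])]
post [(0.62, [484.0, 209.0, 120.0])]
start_top [(0.52, [556.0, -195.0, 2.0])]
```

View pics/sidec8.png

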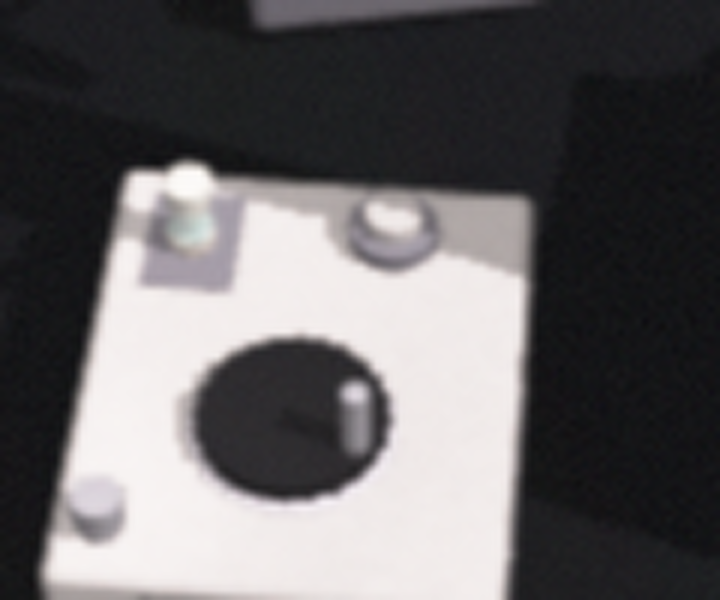

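View pics/scene8.png

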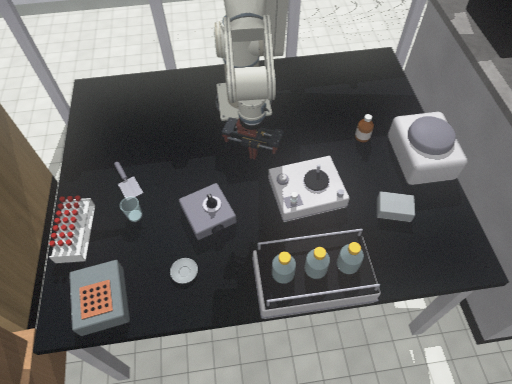

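The side crop shows the key raised again at (392,218) and the post at (354,395). The vial and weight are where they were and the arm is clear, so I'm handing in.

```bash
python3 -c "
from h import *
print(order.close_job())"
```

```text
the job is handed in; nothing more can be done
None
```

I set the dial to the fourth click from its stop, then pressed and released the start key, and handed the job in at about 30 s. No verdict was reported.

- **Stop:** With the fingers straddling the post, I turned the dial back through five clicks. At the stop the force rose steadily to about 15 N while the post hardly moved, which is below the 20 N limit.
- **Four clicks:** I turned it clockwise through four bump-and-snap events, then centred the fingers off the post so nothing touched the dial, and lifted clear. The wrist camera put the post at about 229° at the stop and 158° afterwards. That is about 70° for four clicks, within the 56–80° the click spacing allows. It also fits the count of five: the post started at about 142°, one click further clockwise.
- **Start key:** I pressed it to its bottom. The force jumped from about 5 N to 11 N, then 22 N, with the fingertips 6 mm below the released height. After I released it, the key showed as raised in the side image.
- **Surroundings:** The vial, weight, amber bottle and beaker read within 5 mm of where they began. The small knob, tip box, dish and spatula I only checked by eye in the last scene picture; they looked unchanged.

Two readings disagreed:
- **Side camera:** it placed the dial and key about 5 mm further in +y than the wrist camera. I used the wrist values, and contact confirmed them.
- **Last scene check:** the network mistook the other console for the start key, so I relied on the side image for that.

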